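# Stand the round-bottomed flasks in their cork rings

### The job

Someone left the small round flask crooked in the large cork ring, and the large round flask lying in the glass dish. Set each flask gently down in the cork ring of its own size, small in small and large in large, so that it sits centred with its neck straight upright. Do not let a flask fall over, and leave the dish, the brown flask on its rubber ring, the beaker, the conical flask, the Petri dish and the slide box where they are.

Things in the scene. Friction and masses are not known exactly. Their poses are not given: they have to be found in the camera images.
- small_bulb (a point): small round-bottomed flask (100 ml, clear glass, 80 g): centre of its bulb; own z axis up the neck. Bulb radius 34 mm; neck 25 mm across, straight from 37 mm above this point to the plain mouth 84 mm above it (frosted white near it). Starts crooked in the large cork ring, leaning about 20 degrees in any direction; friction keeps it at the lean it is left at
- small_neck (a point): the small flask's neck: the point on its axis 22 mm below the mouth, 62 mm above the bulb centre, a good height to grip; z axis up the neck
- large_bulb (a point): large round-bottomed flask (250 ml, clear glass, 130 g): centre of its bulb; own z axis up the neck. Bulb radius 42.5 mm; neck 28 mm across, straight from 46 mm above this point to the plain mouth 107.5 mm above it (frosted near it). Starts in the glass dish, leaning about 42 degrees, neck on the rim, 45 mm of it beyond the rim, pointing to the robot or sideways
- large_neck (a point): the large flask's neck: the point on its axis 22 mm below the mouth, 85.5 mm above the bulb centre, a good height to grip; z axis up the neck
- small_seat (a point): the small cork ring: centre of its top face, z up. 84 mm across, 30 mm high, with a round hole 40 mm across right through; loose on the bench, about 50 g. Seated in it, the small flask's bulb centre is 27.5 mm above this point and the flask stays at the lean it is let go at
- large_seat (a point): the large cork ring: centre of its top face, z up. 110 mm across, 30 mm high, with a round hole 54 mm across right through; loose, about 90 g. Seated in it, the large flask's bulb centre is 32.8 mm above this point (the small flask, wrongly there at the start, sits with its bulb centre 20.7 mm above it)
- dish: round glass dish that the large flask lies in, 106 mm outside, 80 mm high, wall 3 mm, floor 4 mm, 0.3 kg, loose; origin under its centre; its x axis points to the side of the rim on which the flask's neck rests at the start
- amber_flask: bystander: brown glass round-bottomed flask 72 mm across, 122 mm tall, neck 25 mm, standing in the red rubber ring with its top 140 mm above the bench; origin under its bulb
- rubber_ring: bystander: red rubber ring under the brown flask, 92 mm across, 26 mm high; origin under its centre
- beaker: bystander: clear glass beaker 82 mm across, 110 mm tall; origin under its centre
- conical_flask: bystander: clear glass conical flask, 82 mm across at the foot, 38 mm at the lip, 135 mm tall; origin under its centre
- petri_dish: bystander: closed Petri dish 92 mm across, 17 mm high; origin under its centre
- slide_box: bystander: blue microscope-slide box, 95 (x) by 175 (y) by 34 mm high; origin under its centre
- bench (a point): point on the black bench top (not to be moved), whose surface is at height 0. Fixed round its edges: microscope at the right (y below -0.44, 400 mm tall), tray of Petri dishes far right; bottles, tube rack and wash bottle along the far edge (x above 0.78, up to 200 mm tall); stirrer far left and balance left (y above 0.38 and 0.48, under 100 mm tall)

How it is judged:
At the end, for the whole second after the job is handed in: The small flask sits in the small cork ring and the large flask in the large cork ring: bulb centre within 4 mm of the ring's axis and within 3 mm of its seated height, neck upright within 0.1 rad (about 6 degrees), both rings flat on the bench (within 0.05 rad and 4 mm), and nothing held (horizontal distance between small_bulb and small_seat below 0.004 m and z of small_bulb in the frame of small_seat between 0.0245 and 0.0305 m and angle between each of small_bulb, large_bulb's own z axis and vertical below 0.1 rad and angle between each of small_seat, large_seat's own z axis and vertical below 0.05 rad and height (world z) of each of small_seat, large_seat below 0.034 m and horizontal distance between large_bulb and large_seat below 0.004 m and z of large_bulb in the frame of large_seat between 0.0298 and 0.0358 m); the robot touches nothing.
It fails at once if the brown flask, its rubber ring, the beaker, the conical flask, the Petri dish or the slide box is pushed more than 20 mm out of its place (distance of any of amber_flask, rubber_ring, beaker, conical_flask, petri_dish, slide_box from where it was at the start of the episode above 0.02 m).
It fails at once if the glass dish is pushed or carried more than 40 mm out of its place (distance of dish from where it was at the start of the episode above 0.04 m).
It fails at once if the brown flask, the beaker, the conical flask or the glass dish is tipped by more than 25 degrees (angle between any of amber_flask, beaker, conical_flask, dish's own z axis and vertical above 0.436 rad).
It fails at once if the small or the large flask falls over (its neck comes within 15 degrees of level) (angle between any of small_bulb, large_bulb's own z axis and vertical above 1.31 rad).
It fails at once if the small or the large flask is dropped or pressed on a cork ring with more than 35 N (contact force between any of small_flask, large_flask and small_ring above 35 N or contact force between any of small_flask, large_flask and large_ring above 35 N).
It also fails if it takes over 64 s, if anything falls off the work surface, if the arm or the gripper's body presses on something with over 40 N, if the wrist force passes 120 N, or if a joint passes its speed limit or range.

### The arm

A 7-joint arm with a two-finger parallel gripper is mounted at the origin on the work surface. World frame = base frame: x ahead of the robot, y to its left, z up, the work surface at z = 0. Lengths are in m, angles in rad, forces in N, time in s.
With the tool pointing down it reaches from about 0.375 to 0.925 m from the base axis. Payload 3.1 kg.
Tool frame: the origin (TCP) lies between the finger pads; the fingertips stand 19 mm ahead of it and the grasp point (between the pads) is the TCP; z points along the fingers, y is the direction in which the jaws open and shut (so a half turn about z gives the same grasp; the last joint's range is limited). The gripper opens to 85 mm and grips with 20 to 120 N. Pads are 22 mm wide; open, the fingers measure 114 mm over their backs; the gripper's body (76 mm by 85 mm) begins 54 mm behind the grasp point. The pads swing forward as they close: fully open they stand 13 mm farther back than shut.
Start: joints at [-1.39, 0.383, 0.044, 1.598, -0.018, 1.161, -0.05], TCP at [0.179, 0.625, 0.25] pointing down, gripper open.
Joint ranges: [-2.61, 2.61], [-0.41, 2.15], [-1.48, 1.57], [0, 2.5], [-1.57, 4.71], [0.05, 1.97], [-2.85, 2.85]. Speed limits (rad/s): [2.79, 2.79, 3.14, 3.14, 3.14, 3.14, 3.14].

### API

Orientations are given as a unit quaternion [x, y, z, w].
In Python, from bench import move_ptp, movel, move_j, move_gripper, pause, inverse_kinematics, read_camera, camera_params, MotionError, sign_off, look_for, tip_of, read_time_s, read_qpos, read_joint_vel, read_effort, read_eef_pos, read_tcp_rot, read_ft_force, read_ft_torque, read_finger_gap gives the robot as it stands. Calls block until the motion is done:
- move_ptp(position, orientation): joint-space move of the TCP to a pose.
- movel(position, orientation=None, speed=0.15): straight line of the TCP; orientation=None keeps the orientation; speed is the mean speed in m/s.
- move_j(angles): joint-space move.
- move_gripper(opening, effort=None): finger opening in m; effort is the grip in N (None keeps the last); returns when the fingers have stopped.
- pause(seconds).
- inverse_kinematics(position, orientation): joint angles nearest the present ones, or None.
- read_camera(name): name is "scene" or "top"; returns the picture (420x560x3 uint8, red, green, blue); there is no depth.
- camera_params(name): a dict with "K" (3x3 intrinsics, pixels), "dist_coeffs" ([k1, k2, p1, p2, k3] as OpenCV has them; the pictures are not rectified), "camera_from_world" (4x4, takes a point from world to camera coordinates). Camera axes: x right, y down, z forward; pixel columns grow to the right and rows downward; lengths in m; the calibration is good to about 2 mm. A picture is of the moment at which its call begins. camera_params takes no time and is no camera call.
A pose or a line that the arm cannot do raises MotionError and nothing moves.
- sign_off(): hands the job in, once; it reports no verdict.
Trained networks look in the newest picture that a camera, given by its name, has taken for a name from the list of things; names that differ only in an ending like _2 or _b are one class to them, and where a whole thing is asked for, a point or a joint stands for the part that bears it (a point fixed in the world has none). Each returns a list of dicts, best first, with "confidence" (0 to 1); they miss things now and then, are a little off and sometimes report something else, mostly with a low value. They report only what shows in the picture. A call takes as long as a camera call.
- look_for(camera, name): "at" ([column, row] in pixels, amid what is visible of it).
- tip_of(camera, name): "at" ([column, row] in pixels: a listed point, or the origin of a listed thing).
Readings, each from a call of its own:
- read_time_s(): time.
- read_qpos(): joint angles.
- read_joint_vel(): joint speeds.
- read_effort(): joint torques, N m.
- read_eef_pos(): TCP position.
- read_tcp_rot(): TCP orientation.
- read_ft_force(): force on the tool from outside, world axes, zero at the start.
- read_ft_torque(): the same for the moment, N m.
- read_finger_gap(): finger opening in m.
Only numpy, scipy, OpenCV 4.12 (cv2) and the standard library are available. Lean on these libraries where they do the work, as an engineer would, in place of code of your own. Each camera call takes 0.05 s, during which the arm holds its last target. There are 200 camera calls.

## Working session

There is one attempt and no reset: what is moved stays moved. The work goes in short steps, each a Python script; the robot and the scene stay as the last script left them, time stands still between calls to the robot, and variables do not carry over. Pictures are saved under pics/ and viewed, about 8 in all and at most 12, crops included, and the job is handed in when it is done.

```bash
mkdir -p pics; ls; cat > h.py <<'E'
import numpy as np, cv2
from bench import *
from scipy.spatial.transform import Rotation as R
from scipy.optimize import least_squares
def cam(c):
    p=camera_params(c); return np.array(p["K"],float),np.array(p["dist_coeffs"],float),np.array(p["camera_from_world"],float)
def proj(c,P):
    K,d,T=cam(c); return cv2.projectPoints(np.atleast_2d(np.array(P,float)),cv2.Rodrigues(T[:3,:3])[0],T[:3,3],K,d)[0][:,0]
def ray(c,uv):
    K,d,T=cam(c); x=cv2.undistortPoints(np.array([[uv]],float),K,d)[0,0]
    return -T[:3,:3].T@T[:3,3], T[:3,:3].T@np.array([x[0],x[1],1])
def atz(c,uv,z):
    o,r=ray(c,uv); return o+r*(z-o[2])/r[2]
def tri(obs):
    A=0;b=0
    for c,uv in obs:
        o,r=ray(c,uv); r=r/np.linalg.norm(r); M=np.eye(3)-np.outer(r,r); A=A+M; b=b+M@o
    return np.linalg.solve(A,b)
def save(c,n,crop=None,s=1):
    im=read_camera(c)
    if crop: im=im[crop[1]:crop[3],crop[0]:crop[2]]
    im=cv2.resize(im,None,fx=s,fy=s,interpolation=cv2.INTER_CUBIC); cv2.imwrite(f"pics/{n}.png",im[:,:,::-1])
E
python3 - <<'E'
from h import *
np.set_printoptions(precision=4,suppress=True)
save("scene","s0"); save("top","t0")
for c in("scene","top"):
    o,_=ray(c,(280,210)); print(c,o,atz(c,(280,210),0))
for n in "small_bulb small_neck large_bulb large_neck small_seat large_seat dish amber_flask beaker conical_flask petri_dish slide_box".split():
    o=[]
    for c in("scene","top"):
        t=tip_of(c,n); print(n,c,[(np.round(x["at"],1).tolist(),round(x["confidence"],2)) for x in t[:3]])
        if t:o.append((c,t[0]["at"]))
    if len(o)==2: print("   ",tri(o),[np.linalg.norm(proj(c,tri(o))[0]-u) for c,u in o])
E
```

```text
pics
scene [ 0.9844 -0.5214  0.8699] [0.4691 0.165  0.    ]
top [0.4661 0.0544 0.9721] [0.5319 0.0539 0.    ]
small_bulb scene [([310.8, 250.7], 0.73), ([201.4, 393.8], 0.68), ([135.8, 261.0], 0.26)]
small_bulb top [([271.9, 169.0], 0.63)]
    [0.6257 0.0693 0.0594] [np.float64(1.0508870260693393), np.float64(0.88550608628985)]
small_neck scene [([304.1, 225.0], 0.61)]
small_neck top [([272.3, 175.3], 0.95)]
    [0.6021 0.0689 0.1196] [np.float64(0.13341495094742326), np.float64(0.11668385634026979)]
large_bulb scene [([162.5, 289.4], 0.97)]
large_bulb top [([380.6, 233.4], 0.64)]
    [ 0.464  -0.1871  0.0549] [np.float64(0.9972170888559325), np.float64(0.7925714344106661)]
large_neck scene [([135.6, 259.8], 0.83)]
large_neck top [([395.1, 256.8], 0.6), ([269.9, 173.6], 0.26)]
    [ 0.4129 -0.1997  0.1156] [np.float64(0.5038558375609792), np.float64(0.4184488094833156)]
small_seat scene [([363.3, 213.6], 0.94), ([221.5, 246.6], 0.33)]
small_seat top [([199.3, 163.8], 0.81), ([150.4, 245.6], 0.42)]
    [0.6453 0.2471 0.0412] [np.float64(2.1084567491976225), np.float64(1.90380718925016
[... 614 characters left out ...]
 top [([234.7, 236.8], 0.75)]
    [0.4689 0.172  0.0002] [np.float64(1.0889610564835792), np.float64(1.0082566462029563)]
conical_flask scene [([199.5, 395.9], 0.88), ([261.4, 326.2], 0.63)]
conical_flask top [([407.4, 165.7], 0.84)]
    [ 0.6403 -0.2796 -0.0062] [np.float64(1.2268511162876974), np.float64(0.825298490564781)]
petri_dish scene [([259.8, 328.1], 0.97)]
petri_dish top [([341.0, 169.2], 0.8)]
    [ 0.6342 -0.1061 -0.0064] [np.float64(0.3934462893618904), np.float64(0.29392797815629307)]
slide_box scene [([166.9, 304.7], 0.69), ([329.3, 157.7], 0.57)]
slide_box top [([148.4, 246.1], 0.94)]
    [0.4335 0.0999 0.0146] [np.float64(123.20540134078695), np.float64(114.18719720926993)]
```

View pics/s0.png

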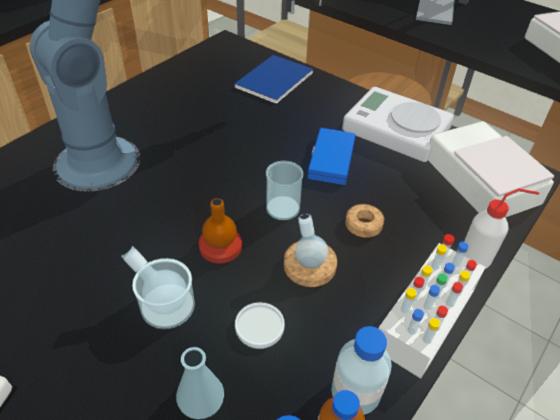

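View pics/t0.png

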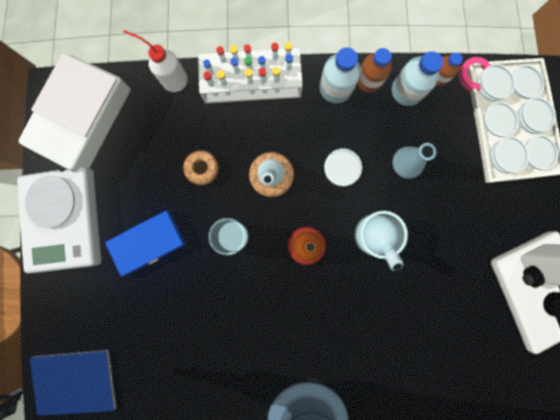

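The scene picture shows the large flask in the dish at (164,292), its mouth at (130,257); the small flask is in the large ring at (311,262) and leans towards the robot; the small ring is at (365,221). The top picture shows the rings at (271,174) and (200,168). Next I'll refine the rings by colour and check the reach.

```bash
cat >> h.py <<'E'
def ring_fit(xy0,r,cams=("scene","top")):
    """fit ring outer silhouette (height 0..30mm) to the cork-coloured mask, by bounding-box extents along 8 directions"""
    th=np.linspace(0,2*np.pi,90); out=[]
    for c in cams:
        im=read_camera(c); hsv=cv2.cvtColor(im,cv2.COLOR_RGB2HSV)
        m=cv2.inRange(hsv,(6,60,60),(22,200,255))
        def hull(xy): return np.vstack([proj(c,np.c_[xy[0]+r*np.cos(th),xy[1]+r*np.sin(th),0*th+z]) for z in(0,.03)])
        h0=hull(xy0); k=np.zeros_like(m); cv2.fillConvexPoly(k,cv2.convexHull(np.float32(h0)).astype(np.int32),255); k=cv2.dilate(k,np.ones((9,9)))
        ys,xs=np.nonzero(m&k); p=np.c_[xs,ys].astype(float)
        if len(p)<50: print("few",c); continue
        D=np.array([[np.cos(a),np.sin(a)] for a in np.arange(0,2*np.pi,np.pi/8)])
        e=(p@D.T).max(0)+.5*np.abs(D).sum(1)*.7-0.0
        f=lambda q:(hull(q)@D.T).max(0)-e
        s=least_squares(f,xy0,loss="soft_l1",x_scale=.01,diff_step=1e-4); out.append(s.x); print("ring",c,s.x.round(4),"rms px",np.sqrt(np.mean(s.fun**2)).round(2))
    return np.mean(out,0)
def axis_fit(b0,obs,a0,L):
    """bulb known/initial b0 (weight 3mm), obs: list (cam,uv,dist along axis)"""
    def f(q):
        b=q[:3]; a=np.array([q[3],q[4],np.sqrt(max(1e-6,1-q[3]**2-q[4]**2))])
        return np.hstack([(proj(c,b+a*l)[0]-uv)/1.5 for c,uv,l in obs]+[(b-b0)/[.003,.003,.001]])
    s=least_squares(f,np.r_[b0,a0[:2]],x_scale=.01,diff_step=1e-4); q=s.x; a=np.array([q[3],q[4],np.sqrt(1-q[3]**2-q[4]**2)])
    print("bulb",q[:3].round(4),"axis",a.round(3),"tilt deg",np.degrees(np.arccos(a[2])).round(1),"res",(s.fun*1.5).round(1)[:2*len(obs)]); return q[:3],a
def see(n,near=None):
    o=[]
    for c in("scene","top"):
        t=tip_of(c,n)
        if near is not None: t=[x for x in t if np.linalg.norm(proj(c,near)[0]-x["at"])<25]
        if t:o.append((c,np.array(t[0]["at"])))
    return o
def grasp(a,roll):
    """tool z = -a; jaw axis y turned by roll about a from horizontal"""
    z=-np.array(a)/np.linalg.norm(a); y=np.cross([0,0,1],z) if np.hypot(*z[:2])>.02 else np.array([0,1,0.]); y/=np.linalg.norm(y)
    y=R.from_rotvec(roll*z).apply(y); return R.from_matrix(np.c_[np.cross(y,z),y,z])
E
python3 - <<'E'
from h import *
np.set_printoptions(precision=4,suppress=True)
ls=ring_fit([.626,.072],.055); ss=ring_fit([.645,.247],.042); print(ls,ss)
def fit(n,b0,Ln,a0):
    L=dict(small=.062,large=.0855)[n]; o=[(c,u,0) for c,u in see(n+"_bulb",b0)]+[(c,u,L) for c,u in see(n+"_neck",b0+np.array(a0)*L)]
    return axis_fit(b0,o,a0,L)
sb,sa=fit("small",np.r_[ls,.0507],0,[-.36,0,.93])
lb,la=fit("large",np.array([.463,-.187,.0465]),0,[-.65,-.16,.74])
q0=read_qpos()
for n,b,a,L in(("s",sb,sa,.062),("l",lb,la,.0855)):
  for lean in np.radians([0,10,20,30]):   # tool less tilted than neck
    h=np.array([a[0],a[1],0])/np.hypot(*a[:2]); t=np.arccos(a[2])-lean; ta=h*np.sin(t)+np.array([0,0,np.cos(t)])
    for roll in(0,np.pi/2,-np.pi/2,np.pi):
        g=grasp(ta,roll); P=b+a*L
        print(n,np.degrees(lean).round(),round(roll,1),*[None if (k:=inverse_kinematics(list(p),g.as_quat().tolist())) is None else np.round(k,2) for p in(P,P+[0,0,.12])])
print(read_time_s())
E
```

```text
ring scene [0.6217 0.0729] rms px 1.08
ring top [0.6218 0.0749] rms px 1.08
ring scene [0.6442 0.2513] rms px 0.43
ring top [0.6444 0.2534] rms px 0.96
[0.6218 0.0739] [0.6443 0.2524]
bulb [0.6209 0.0758 0.0509] axis [-0.355  0.019  0.935] tilt deg 20.8 res [-1.3  0.5 -0.1 -1.1  2.4  0.8  1.2  2.3]
bulb [ 0.4614 -0.1833  0.0463] axis [-0.668 -0.133  0.732] tilt deg 42.9 res [-0.5  0.7  1.  -2.3  0.3 -1.2  1.4  0.6]
s 0.0 0 [-0.63  0.34  0.43  2.1  -0.1   0.38  1.35] [-0.83  0.15  0.64  2.02  0.01  0.64  1.29]
s 0.0 1.6 [-0.81  0.38  0.64  2.11 -0.31  0.39 -0.03] [-0.9   0.16  0.7   2.03 -0.01  0.64 -0.26]
s 0.0 -1.6 [-0.41  0.32  0.18  2.09  0.13  0.39  2.73] [-0.62  0.14  0.39  2.01  0.08  0.65  2.8 ]
s 0.0 3.1 [-0.98  0.44  0.86  2.11 -0.57  0.43 -1.37] [-0.85  0.15  0.65  2.02  0.01  0.64 -1.85]
s 10.0 0 [-0.6   0.4   0.44  1.98 -0.21  0.63  1.47] [-0.74  0.24  0.59  1.9  -0.12  0.86  1.41]
s 10.0 1.6 [-0.72  0.43  0.6   1.98 -0.32  0.64 -0.  ] [-0.83  0.26  0.7   1.9  -0.16  0.86 -0.12]
s 10.0 -1.6 [ 0.74  0.78 -1.25  1.92  1.02  0.99  2.14] [ 0.77  0.51 -1.23  1.83  0.66  1.04  
[... 1618 characters left out ...]
24]
l 20.0 1.6 [ 0.07  0.09  0.48  2.4  -0.75  0.46  1.39] [-0.4  -0.29  0.85  2.32 -0.03  0.7   0.67]
l 20.0 -1.6 [-0.72  0.41  1.42  2.42 -1.2   0.75 -1.35] [ 0.49 -0.13  0.04  2.29 -0.39  0.72 -2.15]
l 20.0 3.1 [-0.66  0.26  1.31  2.42 -1.06  0.63  0.11] [-0.4  -0.29  0.85  2.32 -0.03  0.7  -0.9 ]
l 30.0 0 [ 0.82  0.15 -0.39  2.28 -0.15  0.54  2.33] [-0.68 -0.28  1.03  2.23  0.16  0.87  2.03]
l 30.0 1.6 [-0.42  0.17  0.93  2.33 -0.52  0.59  1.1 ] [-0.48 -0.2   0.87  2.23  0.03  0.85  0.57]
l 30.0 -1.6 [-0.77  0.48  1.41  2.34 -0.97  0.8  -1.63] [ 0.86 -0.06 -0.39  2.18 -0.22  0.85 -2.35]
l 30.0 3.1 [-0.31  0.15  0.81  2.33 -0.47  0.58 -0.51] [-0.48 -0.2   0.87  2.23  0.03  0.85 -1.  ]
1.9
```

```bash
cat > small1.py <<'E'
from h import *
np.set_printoptions(precision=4,suppress=True)
b=np.array([.6209,.0752,.0508]); a=np.array([-.355,.015,.0]); a[2]=np.sqrt(1-a@a); P=b+.062*a
g=grasp(a,0).as_quat().tolist()
move_ptp(list(P+.12*a),g); print(read_time_s(),read_eef_pos(),read_qpos())
movel(list(P+.03*a),g,.2)
save("scene","s1",(200,120,420,300),2)
movel(list(P),g,.1)
f0=np.array(read_ft_force()); move_gripper(.0,25); print("gap",read_finger_gap(),"df",np.array(read_ft_force())-f0,read_time_s())
movel(list(P+[0,0,.1]),g,.12); print("gap",read_finger_gap(),"df",np.array(read_ft_force())-f0)
# straighten
gv=R.from_matrix(np.eye(3)); 
y=R.from_quat(g).as_matrix()[:,1]; y[2]=0; y/=np.linalg.norm(y); z=np.array([0,0,-1.]); gv=R.from_matrix(np.c_[np.cross(y,z),y,z]).as_quat().tolist()
np.save("gv.npy",gv)
Q=P+[0,0,.1]; movel(list(Q),gv,.1) if False else move_ptp(list(Q),gv)
save("scene","s2",(200,80,420,260),2); save("top","t2",(200,90,340,230),3)
ob=see("small_bulb",Q-[0,0,.062]); on=see("small_neck",Q); print(ob,on,Q)
axis_fit(Q-[0,0,.062],[(c,u,0) for c,u in ob]+[(c,u,.062) for c,u in on],[0,0,1],0); print(read_time_s())
E
python3 small1.py
```

```text
4.2667 [0.5565 0.0793 0.2212] [-0.8999  0.0619  0.6524  2.1217  0.113   0.6248  1.1954]
gap 0.02419849455442672 df [-0.7837  0.3405  0.5763] 5.9417
gap 0.024390057777112173 df [-0.9709  1.2909 -0.3317]
[('scene', array([307.4, 211.5]))] [('scene', array([307.5, 192.2]))] [0.5989 0.0761 0.2088]
bulb [0.5994 0.0778 0.1469] axis [ 0.051 -0.135  0.989] tilt deg 8.3 res [-0.7  0.7  0.   0. ]
7.7417
```

View pics/s2.png

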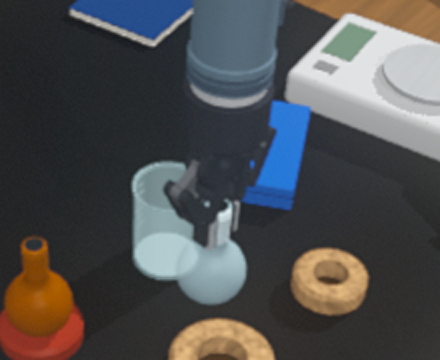

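The picture shows the flask held, its bulb about (306,215) in full pixels, the neck between the pads. The large ring's place is clean. I'll check the bulb silhouette against the model for lean.

```bash
python3 - <<'E'
from h import *
np.set_printoptions(precision=4,suppress=True)
Q=np.array(read_eef_pos()); print(Q)
for a in([0,0,1],[.1,0,.995],[0,.1,.995],[-.1,0,.995],[0,-.1,.995]):
    print(a,[proj(c,Q-.062*np.array(a))[0] for c in("scene","top")])
r=ring_fit([.6443,.2524],.042); ring_fit([.6218,.0739],.055)
t=cv2.imread("pics/t2.png"); s=cv2.imread("pics/s2.png")
cv2.imwrite("pics/c2.png",cv2.resize(t,(420,420)))
E
```

```text
[0.5978 0.0764 0.2086]
[0, 0, 1] [array([305.5917, 212.2957]), array([268.7503, 175.4823])]
[0.1, 0, 0.995] [array([303.0388, 210.7149]), array([268.8156, 178.283 ])]
[0, 0.1, 0.995] [array([303.6905, 213.9419]), array([271.5968, 175.3807])]
[-0.1, 0, 0.995] [array([308.178 , 213.6606]), array([268.6765, 172.6411])]
[0, -0.1, 0.995] [array([307.5002, 210.4378]), array([265.8956, 175.5394])]
ring scene [0.644  0.2514] rms px 0.44
ring top [0.6445 0.2533] rms px 0.96
ring scene [0.6215 0.0739] rms px 0.42
few top
```

View pics/t2.png

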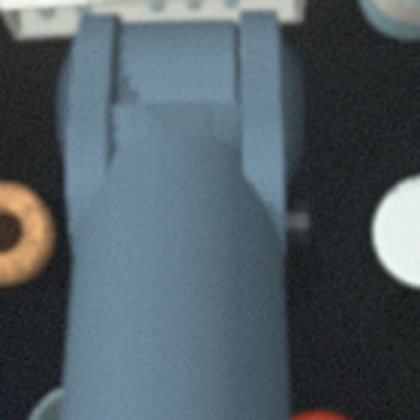

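```bash
cat >> h.py <<'E'
def lower(P,g,zmin,thr=2.0,step=.0015):
    pause(.2); f0=np.mean([read_ft_force() for _ in range(5)],0); P=np.array(P,float)
    while P[2]>zmin:
        P[2]-=step; movel(list(P),g,.03); d=np.array(read_ft_force())-f0
        if d[2]>thr: break
    print("stopped z",P[2].round(4),"df",d.round(2),"t",read_time_s()); return P
E
cat > small2.py <<'E'
from h import *
np.set_printoptions(precision=4,suppress=True)
g=np.load("gv.npy").tolist(); S=np.array([.6442,.2524])
movel([*S,.22],g,.2); movel([*S,.129],g,.12)
P=lower([*S,.129],g,.112)
move_gripper(.05); print(read_finger_gap()); pause(.2)
movel(list(P+[0,0,.09]),g,.15); move_ptp([.48,.09,.32],g); pause(.2)
save("scene","s3",(300,140,420,240),5); save("top","t3",(140,110,260,230),5)
r=ring_fit(S,.042)
b0=np.r_[r,.0575]; ob=see("small_bulb",b0); on=see("small_neck",b0+[0,0,.062]); print(ob,on)
axis_fit(b0,[(c,u,0) for c,u in ob]+[(c,u,.062) for c,u in on],[0,0,1],0); print(read_time_s())
E
python3 small2.py
```

```text
stopped z 0.1185 df [-2.65  0.32  5.23] t 11.8583
0.04969905283680343
ring scene [0.6448 0.2498] rms px 1.71
ring top [0.6431 0.2509] rms px 1.83
[('scene', array([369.6, 207.8])), ('top', array([196.1, 161.3]))] [('scene', array([371. , 181.6])), ('top', array([195.9, 158.3]))]
bulb [0.648  0.2519 0.0582] axis [-0.076 -0.051  0.996] tilt deg 5.2 res [-0.9 -0.6  1.1  1.6 -0.7  4.8 -3.2  1.4]
14.7833
```

```bash
python3 - <<'E'
from h import *
a=cv2.imread("pics/s3.png");b=cv2.imread("pics/t3.png")
print(a.shape,b.shape)
h=600; a2=np.zeros((600,600,3),np.uint8); a2[:500]=a
m=np.hstack([a2,b]); cv2.imwrite("pics/m3.png",cv2.resize(m,(800,400),interpolation=cv2.INTER_AREA))
for z in(0.0575,.0575+.084):
  print(z,proj("scene",[.6442,.2512,z])[0],proj("top",[.6442,.2512,z])[0])
E
```

```text
(500, 600, 3) (600, 600, 3)
0.0575 [367.01567562 206.80514884] [197.51632551 164.46950349]
0.14150000000000001 [372.88871127 178.48049358] [189.39535625 157.44656389]
```

View pics/m3.png

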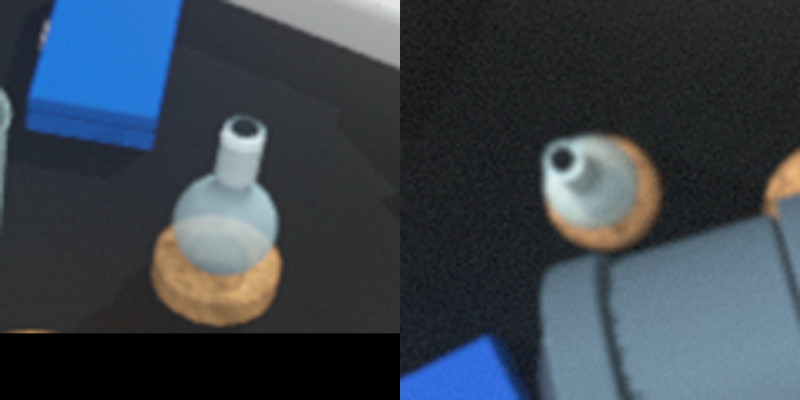

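The picture shows the small flask in its ring: mouth at scene (373.2,178.7) and top (188.6,157.4). Upright would be (372.9,178.5) and (189.4,157.4), so it is seated and within about 1.5°. Now the large flask.

```bash
cat > large1.py <<'E'
from h import *
np.set_printoptions(precision=4,suppress=True)
b=np.array([.4622,-.1845,.0464]); a=np.array([-.66,-.14,0]); a[2]=np.sqrt(1-a@a); L=.088; P=b+L*a
h=np.array([a[0],a[1],0])/np.hypot(*a[:2]); tilt=np.arccos(a[2]); lean=np.radians(20)
ax=lambda t:h*np.sin(t)+np.array([0,0,np.cos(t)])
z=-ax(tilt-lean); y=np.cross(h,[0,0,1.]); 
import sys
y*=float(sys.argv[1]); G0=R.from_matrix(np.c_[np.cross(y,z),y,z]); g=G0.as_quat().tolist()
gu=(R.from_rotvec(np.cross(a,[0,0,1])/np.linalg.norm(np.cross(a,[0,0,1]))*tilt)*G0)
np.save("gl.npy",gu.as_quat())
ta=ax(tilt-lean); U=[.54,-.11,.30]
for p,q in((P+.1*ta,g),(P,g),(P+[0,0,.12],g),(U,gu.as_quat().tolist()),([.6217,.0745,.30],gu.as_quat().tolist()),([.6217,.0745,.15],gu.as_quat().tolist())):
    print(np.round(p,3),k if (k:=inverse_kinematics(list(p),q)) is None else np.round(k,2))
print(np.degrees(tilt))
if len(sys.argv)>2:
    move_ptp([.42,-.17,.32],g); movel(list(P+.05*ta),g,.2)
    ob=see("large_bulb",b); on=see("large_neck",b+.0855*a); axis_fit(b,[(c,u,0) for c,u in ob]+[(c,u,.0855) for c,u in on],a,0)
    save("scene","s4",(80,190,260,350),4); print(read_qpos(),read_time_s())
E
python3 large1.py 1;python3 large1.py -1
```

```text
[ 0.367 -0.205  0.204] [-0.31 -0.31  0.84  2.38 -0.06  0.68  2.36]
[ 0.404 -0.197  0.111] [ 0.71  0.1  -0.17  2.37 -0.59  0.45  2.82]
[ 0.404 -0.197  0.231] [-0.4  -0.29  0.85  2.3  -0.04  0.72  2.26]
[ 0.54 -0.11  0.3 ] [-0.61  0.49  0.94  1.6  -0.22  1.55  2.14]
[0.622 0.074 0.3  ] [-0.77  0.68  0.94  1.37 -0.42  1.68  1.95]
[0.622 0.074 0.15 ] [-0.74  0.81  0.86  1.5  -0.5   1.45  1.98]
42.42970209543606
[ 0.367 -0.205  0.204] [-0.24 -0.27  0.78  2.38 -0.12  0.68 -0.73]
[ 0.404 -0.197  0.111] [-0.55  0.18  1.17  2.41 -0.91  0.57 -0.01]
[ 0.404 -0.197  0.231] [-0.27 -0.24  0.74  2.3  -0.13  0.72 -0.8 ]
[ 0.54 -0.11  0.3 ] [-0.63  0.5   0.96  1.6  -0.23  1.55 -0.99]
[0.622 0.074 0.3  ] [-0.77  0.68  0.95  1.37 -0.42  1.68 -1.19]
[0.622 0.074 0.15 ] [-0.77  0.84  0.91  1.5  -0.54  1.47 -1.13]
42.42970209543606
```

```bash
python3 large1.py -1 go
```

```text
[ 0.367 -0.205  0.204] [-0.24 -0.27  0.78  2.38 -0.12  0.68 -0.73]
[ 0.404 -0.197  0.111] [-0.55  0.18  1.17  2.41 -0.91  0.57 -0.01]
[ 0.404 -0.197  0.231] [-0.27 -0.24  0.74  2.3  -0.13  0.72 -0.8 ]
[ 0.54 -0.11  0.3 ] [-0.63  0.5   0.96  1.6  -0.23  1.55 -0.99]
[0.622 0.074 0.3  ] [-0.77  0.68  0.95  1.37 -0.42  1.68 -1.19]
[0.622 0.074 0.15 ] [-0.77  0.84  0.91  1.5  -0.54  1.47 -1.13]
42.42970209543606
bulb [ 0.4619 -0.1872  0.0464] axis [-0.676 -0.116  0.728] tilt deg 43.3 res [ 1.4 -0.2 -0.2  0.9  0.5  0.   0.4  0.4]
[-0.3529 -0.1148  0.917   2.3992 -0.3505  0.5563 -0.5123] 17.975
```

View pics/s4.png

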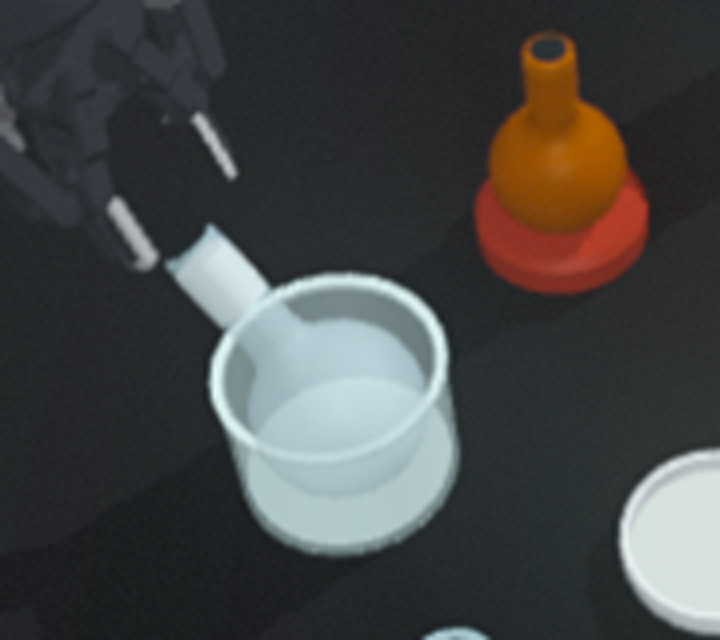

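The fit agrees with the plan: the jaws stand on either side of the neck (mouth about (128,252)), clear of the dish and the brown flask. Now I'll grasp, lift and straighten it.

```bash
cat > large2.py <<'E'
from h import *
np.set_printoptions(precision=4,suppress=True)
P=np.array([.404,-.1968,.1108]); g=read_tcp_rot(); g=list(g); gu=np.load("gl.npy").tolist()
movel(list(P),g,.08)
f0=np.array(read_ft_force()); move_gripper(0.,60); print("gap",read_finger_gap(),"df",np.array(read_ft_force())-f0)
movel(list(P+[0,0,.12]),g,.08); print("gap",read_finger_gap(),"df",np.array(read_ft_force())-f0)
U=[.54,-.11,.30]; move_ptp(U,gu); pause(.3); U=np.array(read_eef_pos()); print(U,read_finger_gap())
save("scene","s5",(100,130,340,310),3)
B=U-[0,0,.088]
ob=see("large_bulb",B); on=see("large_neck",U); print(ob,on,[proj(c,B)[0] for c in("scene","top")],[proj(c,U+[0,0,-.0025])[0] for c in("scene","top")],read_time_s())
for a in([.1,0,.995],[0,.1,.995]): print([proj(c,U-.088*np.array(a))[0] for c in("scene","top")])
t=see("dish",[.4648,-.1868,0]); print("dish",tri(t))
E
python3 large2.py
```

```text
gap 0.026579890043092493 df [-1.5484  0.6054  3.4815]
gap 0.02668085600993848 df [-0.9557 -0.1011 -1.1544]
[ 0.5391 -0.1112  0.3008] 0.02673882063726389
[('scene', array([210.9, 230.1]))] [('scene', array([211.3, 190.8]))] [array([214.4849, 229.6294]), array([362.4758, 196.9474])] [array([211.1201, 193.1452]), array([372.6838, 192.0633])] 22.0917
[array([210.7132, 227.0059]), array([362.7209, 201.3184])]
[array([210.8726, 232.4003]), array([366.8949, 196.8089])]
dish [ 0.4658 -0.1841 -0.0023]
```

View pics/s5.png

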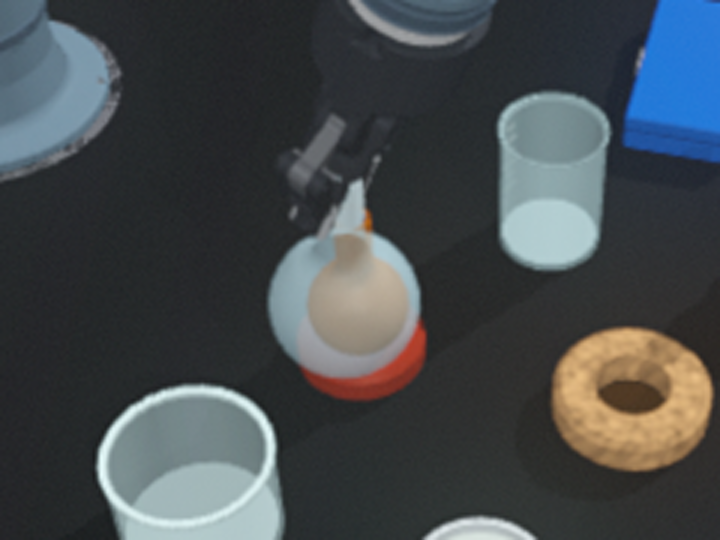

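The picture shows the large flask hanging upright, bulb about (214.8,231.7) against (214.5,229.6) predicted. The small flask had the same offset and came out straight. The dish has not moved. Next is placing.

```bash
cat > large3.py <<'E'
from h import *
np.set_printoptions(precision=4,suppress=True)
g=np.load("gl.npy").tolist(); r=ring_fit([.6217,.0742],.055)
S=r if np.linalg.norm(r-[.6217,.0742])<.003 else np.array([.6217,.0742]); print(S)
movel([*S,.28],g,.2); movel([*S,.162],g,.12)
P=lower([*S,.162],g,.143,step=.001)
move_gripper(.055); pause(.2); ta=-R.from_quat(g).as_matrix()[:,2]
movel(list(P+.11*ta),g,.15); move_ptp([.45,-.2,.35],g); pause(.2)
save("scene","s6",(250,160,410,300),5); save("top","t6",(220,110,340,230),5)
a=cv2.imread("pics/s6.png"); b=cv2.imread("pics/t6.png")
cv2.imwrite("pics/m6.png",np.hstack([cv2.resize(a,(400,350)),cv2.copyMakeBorder(cv2.resize(b,(350,350)),0,0,0,50,cv2.BORDER_CONSTANT)]))
r=ring_fit(S,.055); print("upright bulb/mouth",[(proj(c,[*r,.0628])[0],proj(c,[*r,.0628+.1075])[0]) for c in("scene","top")])
for n,z,L,q in(("large",.0628,.0855,r),("small",.0575,.062,np.array([.6442,.2512]))):
    b0=np.r_[q,z]; o=[(c,u,0) for c,u in see(n+"_bulb",b0)]+[(c,u,L) for c,u in see(n+"_neck",b0+[0,0,L])]; axis_fit(b0,o,[0,0,1],0)
print(read_time_s())
E
python3 large3.py
```

```text
ring scene [0.6215 0.0738] rms px 0.4
ring top [0.6219 0.0746] rms px 1.06
[0.6217 0.0742]
stopped z 0.152 df [-0.67 -0.38  2.72] t 27.2833
ring scene [0.6222 0.0729] rms px 2.2
ring top [0.6218 0.0752] rms px 1.08
upright bulb/mouth [(array([311.8587, 247.231 ]), array([315.9396, 210.0977])), (array([270.5432, 170.9861]), array([269.2342, 162.4283]))]
bulb [0.6197 0.0726 0.063 ] axis [-0.019  0.06   0.998] tilt deg 3.6 res [ 3.2 -0.7  1.8  1.3  1.3  1.3  0.2  1.9]
bulb [0.6451 0.2506 0.0579] axis [0.038 0.014 0.999] tilt deg 2.3 res [ 0.   0.8 -0.9  1.   1.5  1.4  0.1  2.1]
30.9083
```

View pics/m6.png

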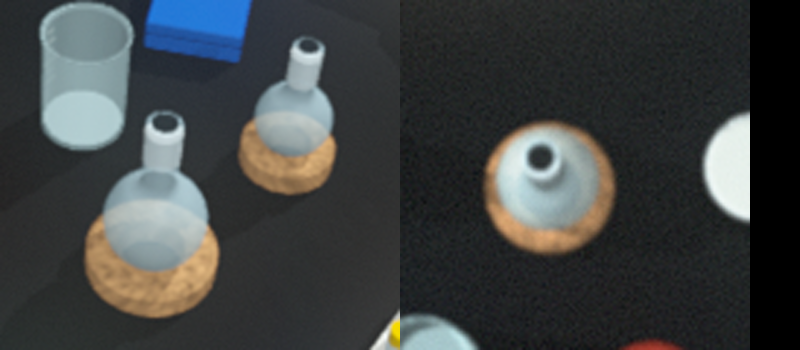

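The picture shows both flasks upright in their own rings. For the large one, mouth minus bulb gives a lean of about 0.035 rad in both views, and the network says 0.06; the limit is 0.1. The small one is at about 0.04 or less. Handing in.

```bash
python3 -c "
from bench import *
print(read_eef_pos(),read_time_s()); print(sign_off())"
```

```text
[ 0.44996365 -0.20006685  0.35003728] 30.9083
the job is handed in; nothing more can be done
None
```

Both flasks are standing upright in their own cork rings, and I handed the job in at 30.9 s of the 64 s allowed, with the gripper clear of everything. `sign_off` gives no verdict, so what follows rests on my own camera checks.

I gripped the small flask by its neck, lifted it out of the large ring, straightened it in the air and lowered it into the small ring until I felt light contact. The large flask went the same way, from the dish into the large ring.

| Check | Small flask | Large flask | Limit |
|---|---|---|---|
| Wrist force at contact | 5.2 N | 2.7 N | 35 N on the ring |
| Lean, from pixel positions | about 0.02–0.03 rad | about 0.035 rad | 0.1 rad |
| Lean, from the trained networks | 0.04 rad (0.09 at an earlier look) | 0.06 rad | 0.1 rad |
| Bulb offset from the ring's axis | within about 2 mm | within about 2 mm by pixels, about 3 mm by the networks | 4 mm |

- **Where the checks disagreed:** the networks read more lean than the pixel positions each time. Their 0.09 for the small flask came with pixel errors of up to 5. All readings were inside the limits.
- **Ring position:** the two cameras disagreed by 1–2 mm on where each ring stands, about the stated calibration error.
- **Other objects:** the dish measured within about 3 mm of its starting place after I lifted the flask out. I did not re-measure the brown flask, beaker, conical flask, Petri dish or slide box. I planned the moves to stay clear of them, and those in view looked undisturbed.

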